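# Edge a panel blank out of a sprung magazine and lay it on the marking-out rest

### The job

A blank aluminium panel plate lies shut in between the cheeks of the sprung-bed magazine. Press lightly on it with the fingertips, just hard enough to carry it along and always well under 20 N on the sprung bed below it, and edge it out of the open end until about a third to a half of it overhangs; then pinch the overhang by its two long sides, draw the plate out without dropping it, and lay it flat on the narrow marking-out rest, lengthwise between the two end stops and centred across the rail. Leave it there released, with the other things on the bench undisturbed.

Things in the scene. Friction and masses are not known exactly. Their poses are not given: they have to be found in the camera images.
- plate: Bare aluminium plate, 100 mm (its x) by 60 mm (its y), 5 mm thick, 85 g nominal. Origin: centre of its underside, z up (top face at +5 mm). At the start it lies in the magazine, x along the magazine's x, its front end (-x) 2 to 6 mm inside the mouth. Both ends are alike.
- magazine: Sprung-bed plate magazine, fixed: steel base 150 x 98 x 8 mm (front edge at x = -71 mm), two grey cheeks along x, 112 mm long, 82 mm over their outsides, 62 mm apart inside; wall at the rear (inner face x = +52 mm), open at the front end (-x, towards the robot). Origin: centre of the channel, underside of the base; z up.
- magazine_slot (a point): Centre of the slot between the steel ledges on the cheeks, at the ledges' top face (z = 59 mm; 4 mm thick). Each ledge covers 5 mm of a long side of the plate, so the plate's top is touched through a slot 50 mm wide that runs along x. The spring holds the plate up against the ledges' underside (z = 55 mm), so a plate partly out stays clamped and level.
- bed: Sprung black bed (104 x 58 mm) under the plate; origin at the centre of its top face, z up. The spring holds it up with 3 to 10 N (set differently each time, not to be seen); pressed harder it gives 1 mm per 6 N. A fingertip push of 8 to 14 N on the plate always drags it, under about 6 N the tips may slip; 20 N on the bed is too much. Bed and ledges are smooth (friction about 0.3).
- magazine_mouth (a point): Centre of the open end of the channel, between the cheek fronts (x = -54 mm in the magazine's frame), at the plate's mid-height (z = 52.5 mm over the bench). Axes as the magazine's: -x is the way out. Nothing stands ahead of it above the 8 mm base.
- rest: Marking-out rest, fixed: wooden foot 150 x 80 x 10 mm with a rail 124 mm long (x) and only 32 mm wide (y), top at z = 45 mm; a steel stop at each end of the rail, 7 mm high, the inner faces 108 mm apart (4 mm to spare at each end of the plate). Origin: centre of the foot's underside. A plate laid along the rail overhangs it by 14 mm on both long sides: room for fingers.
- rest_top (a point): Centre of the rail's top face (z = 45 mm over the bench), midway between the end stops; axes as the rest's. To the right of the work stands a fixed amplifier 0.38 m tall (about x = 0.48 to 0.8 m, y below -0.34 m over the bench): go round it on the robot's side.
- coffee_cup: Patterned coffee cup, 78 mm across, 68 mm high, a bystander. Origin: centre of its underside.
- tape_roll: Small roll of black tape lying flat, 53 mm across, 19 mm high, a bystander. Origin: centre of its underside.
- tub_round: Small round lidded tub, 68 mm across, 40 mm high, a bystander. Origin: centre of its underside.
- pliers_orange: Pliers with orange handles lying flat, 167 x 57 x 15 mm, a bystander. Origin: centre of the underside.
- screwdriver_1: Screwdriver with red handle lying flat, 148 mm long, 27 mm high, a bystander. Origin: centre of the underside.
Mind the look-alikes: they are no part of the job. There is more than one size of the plate; the job needs the larger.

How it is judged:
On the way, in this order (a step that is already met when the one before it is completed fails the run):
1. the plate, still clamped in the magazine, overhangs its mouth by 25 to 60 mm (x of plate in the frame of magazine between -0.064 and -0.029 m and z of plate in the frame of magazine between 0.044 and 0.0515 m and angle between plate's own z axis and vertical below 0.1 rad), for 0.2 s.
2. the plate has been drawn clear of the magazine and is held up off the bench (horizontal distance between plate and magazine above 0.106 m and height (world z) of plate above 0.035 m and contact force between the fingers and plate above 1 N), for 0.2 s.
At the end, for the whole second after the job is handed in: The plate lies flat on the rest's rail between the end stops: its centre within 6 mm lengthwise and 12 mm across of the rail's centre, its length along the rail within 0.12 rad, its underside on the rail's top, level within 0.05 rad, at rest and released (x of plate in the frame of rest between -0.006 and 0.006 m and y of plate in the frame of rest between -0.012 and 0.012 m and z of plate in the frame of rest between 0.042 and 0.0475 m and angle between the x axis of plate and the x axis of rest, either way round below 0.12 rad and angle between plate's own z axis and vertical below 0.05 rad and linear speed of plate below 0.02 m/s and angular speed of plate below 0.2 rad/s); the robot touches nothing.
It fails at once if the plate is pressed on the sprung bed with more than 20 N (contact force between plate and bed above 20 N).
It fails at once if the plate is dropped onto the bench (its underside lower than 20 mm) or tipped past 0.6 rad (height (world z) of plate below 0.02 m or angle between plate's own z axis and vertical above 0.6 rad).
It fails at once if a bystander is pushed more than 15 mm from where it stood (distance of any of coffee_cup, tape_roll, tub_round, pliers_orange, screwdriver_1 from where it was at the start of the episode above 0.015 m).
It also fails if it takes over 61 s, if anything falls off the work surface, if the arm or the gripper's body presses on something with over 40 N, if the wrist force passes 120 N, or if a joint passes its speed limit or range.

### The arm

A 7-joint arm with a two-finger parallel gripper is mounted at the origin on a cart in front of the work surface, level with it; the furniture and walls round the work are solid. World frame = base frame: x ahead of the robot, y to its left, z up, the work surface at z = 0. Lengths are in m, angles in rad, forces in N, time in s.
With the tool pointing down it reaches from about 0.4 to 0.875 m from the base axis. Payload 19.3 kg.
Tool frame: the origin (TCP) lies at the very end of the fingers, on their centre line; the grasp point (between the pads) lies 19 mm behind it; z points along the fingers, y is the line along which they close (so a half turn about z gives the same grasp; the last joint's range is limited). The gripper opens to 85 mm and grips with 20 to 120 N. Pads are 22 mm wide; open, the fingers measure 114 mm over their backs; the gripper's body (76 mm by 85 mm) begins 54 mm behind the grasp point. The pads swing forward as they close: fully open they stand 13 mm farther back than shut.
Start: joints at [1.263, 0.521, -0.036, 1.599, 0.021, 1.021, -0.113], TCP at [0.147, -0.607, 0.231] pointing down, gripper open.
Joint ranges: [-2.91, 2.91], [-0.3, 2.13], [-1.5, 1.42], [0.17, 2.43], [-1.26, 4.41], [0.16, 1.93], [-2.52, 2.52]. Speed limits (rad/s): [1.89, 1.89, 2.39, 2.39, 3.01, 3.01, 3.01].

### API

Orientations are given as a 3x3 rotation matrix whose columns are the frame's x, y, z axes.
In Python, from workcell import manip, viewer gives the robot as it stands.
- The arm moves only by the shell command python3 -m inch 'ROWS' [FORCE]. ROWS is JSON, a list of rows, each a list of 3 entries, a list of its own where there are three numbers: the turn, a rotation vector about the world's x, y, z in degrees, then the shift along the world's x, y, z in mm, then the closure, from 0 (fully open) to 1 (shut). A call has 1 to 8 rows; each row is the pose to reach, as a shift and turn from the pose commanded when the call began; what a row does not reach only later rows make up. A row lasts 1/12 s, in which the tool goes at most 41.7 mm and 7.16 degrees, less where a joint would pass 70% of its speed; a pose out of reach is approached as far as the arm can. A call with a gripper value outside its range is refused whole. The fingers move at their own pace and stop on an object; FORCE is the grip in N (left out, the last holds). Time passes only in rows, so rows that repeat a pose let the fingers close. It gives the time, the measured TCP pose, the force, the opening and the grip force at its end, in the units of the state.
- manip.get_state(): the state, without advancing time (a new reading comes with each control period).
- viewer.grab_frame(name): name is "scene" or "top"; returns a dict with "color" (420x560x3 uint8, blue, green, red), "range_z" (420x560 float32, m along the optical axis (not along the pixel's ray), 0 where there is no reading), "fx", "fy", "cx", "cy" (pixels), "rvec" (rotation vector, rad) and "tvec" (3), from world to camera coordinates, as OpenCV has them. Camera axes: x right, y down, z forward; pixel columns grow to the right and rows downward; lengths in m; the calibration is good to about 2 mm. A picture is of the moment at which its call begins.
- manip.finish_job(): hands the job in; it is judged then, once.
The state is a dict: "t": time; "joint_pos": joint angles; "qvel": joint speeds; "joint_torque": joint torques, N m; "eef_pos": TCP position; "tcp_rot": TCP orientation; "wrist_force": force on the tool from outside, world axes, zero at the start; "moment": the same for the moment, N m; "opening": finger opening in m; "grasp_force": force on a finger pad.
Only numpy, scipy, OpenCV 4.12 (cv2) and the standard library are available. Lean on these libraries where they do the work, as an engineer would, in place of code of your own. Each camera call takes 0.05 s, during which the arm holds its last target. There are 200 camera calls.

## Working session

There is one attempt and no reset: what is moved stays moved. The work goes in short steps, Python scripts to look and compute and a shell command to move; the robot and the scene stay as the last step left them, time stands still between calls to the robot, and variables do not carry over. Pictures are saved under pics/ and viewed, at most 13 in all, crops included, and the job is handed in when it is done.

```bash
ls; mkdir -p pics; cat > h.py <<'E'
import numpy as np, cv2
from workcell import manip, viewer
def grab(n):
    f=viewer.grab_frame(n); R,_=cv2.Rodrigues(np.array(f["rvec"],float)); f["R"]=R; f["t"]=np.array(f["tvec"],float).ravel(); return f
def ray(f,uv,z):
    uv=np.atleast_2d(uv).astype(float); d=np.c_[(uv[:,0]-f["cx"])/f["fx"],(uv[:,1]-f["cy"])/f["fy"],np.ones(len(uv))]@f["R"]
    c=-f["R"].T@f["t"]; return c+d*((z-c[2])/d[:,2])[:,None]
def cloud(f):
    v,u=np.mgrid[:420,:560]; Z=f["range_z"]
    p=np.stack([(u-f["cx"])/f["fx"]*Z,(v-f["cy"])/f["fy"]*Z,Z],-1)
    return (p-f["t"])@f["R"]
E
python3 - <<'E'
from h import *
import pickle
for n in("top","scene"):
    f=grab(n); pickle.dump(f,open(n+".pkl","wb")); cv2.imwrite(f"pics/{n}0.png",f["color"])
    print(n,f["fx"],-f["R"].T@f["t"],f["R"][2])
s=manip.get_state(); print(s["t"],s["eef_pos"],s["tcp_rot"],s["opening"],s["wrist_force"])
E
```

```text
pics
top 512.8564664230873 [ 0.31682559 -0.00226312  1.59668589] [ 0.15896194 -0.01116843 -0.98722154]
scene 537.9071488171319 [-0.39670972  0.80017403  0.92973845] [ 0.62793627 -0.52463393 -0.5748524 ]
0.1 [ 0.14708948 -0.60712592  0.23076654] [[ 9.71882911e-01  2.35464438e-01 -3.25585512e-04]
 [ 2.35464652e-01 -9.71882357e-01  1.03967196e-03]
 [-7.16250429e-05 -1.08710329e-03 -9.99999407e-01]] 0.08563050156534792 [0.00460664 0.15492384 0.37752142]
```

View pics/top0.png

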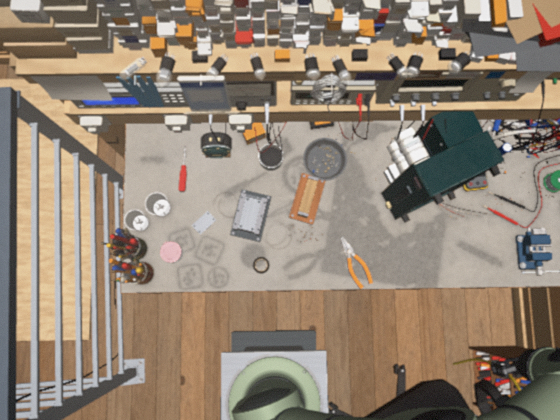

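View pics/scene0.png

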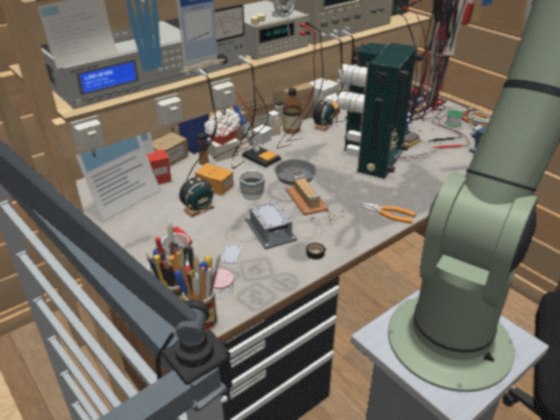

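The top view shows the magazine at (251,215) with the grey plate between its cheeks, the rest at (307,198), the tape at (261,265), the pliers at (356,265), and the amplifier at (445,165).
Things that could be taken for the plate: the one in the magazine (251,215), the loose small light plate at (204,222), and the printed sheets at (210,250) and (181,240). I choose the one in the magazine. Next I check it in a close crop and measure.

```bash
python3 - <<'E'
from h import *
import pickle
f=pickle.load(open("top.pkl","rb")); g=pickle.load(open("scene.pkl","rb"))
a=cv2.resize(f["color"][170:250,190:340],None,fx=5,fy=5,interpolation=cv2.INTER_CUBIC)[:,:750]
cv2.imwrite("pics/crop0.png",a)
c=cloud(f); 
sub=c[185:246,225:280]; m=(sub[...,2]>.035)&(sub[...,2]<.075)
print("mag n",m.sum(),np.histogram(sub[m][:,2],bins=np.arange(.035,.08,.004)))
r=cv2.minAreaRect(np.float32(sub[m][:,:2]*1000)); print(r)
sub=c[165:230,280:335]; z=sub[...,2]; 
for lo,hi in((.03,.06),(.004,.06)):
    m=((z>lo)&(z<hi)).astype(np.uint8); n,l,st,ce=cv2.connectedComponentsWithStats(m); i=1+st[1:,4].argmax(); q=sub[l==i]
    print("rest",st[i],cv2.minAreaRect(np.float32(q[:,:2]*1000)),np.median(q[:,2]))
# orange-brown foot by colour
hsv=cv2.cvtColor(f["color"],cv2.COLOR_BGR2HSV); 
print("hsv rest",hsv[198,300],hsv[195,308])
m=((hsv[...,0]<18)&(hsv[...,1]>110)).astype(np.uint8); m[:165]=0;m[230:]=0;m[:,:285]=0;m[:,335:]=0
P=np.argwhere(m)[:,::-1]; print(cv2.minAreaRect(np.float32(ray(f,P,.01)[:,:2]*1000)))
E
```

```text
mag n 1004 (array([  2,   5,  16,  61, 250, 359, 230,  75,   6,   0,   0]), array([0.035, 0.039, 0.043, 0.047, 0.051, 0.055, 0.059, 0.063, 0.067,
       0.071, 0.075, 0.079]))
((566.189697265625, 66.84576416015625), (82.75403594970703, 113.63043212890625), 76.15052795410156)
rest [ 17   8  22  45 430] ((625.5797729492188, -114.02776336669922), (34.087467193603516, 139.35189819335938), 73.82926177978516) 0.046029671758685525
rest [   8    0   47   61 1486] ((636.8619384765625, -127.55751037597656), (120.79747009277344, 213.549560546875), 74.07230377197266) 0.012758445540570904
hsv rest [ 12 139 191] [ 17 103 198]
((619.6068115234375, -113.02326202392578), (75.71322631835938, 147.67544555664062), 72.71284484863281)
```

View pics/crop0.png

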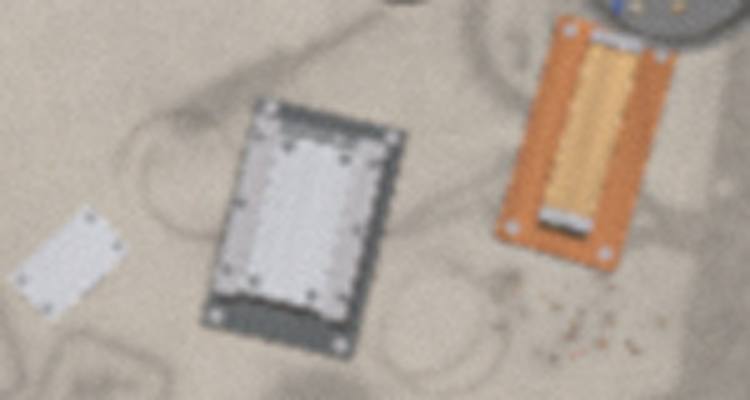

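The crop confirms it: the large plate lies between the ledges, and the loose one at crop (70,265) is the small look-alike. Now I take the poses from base and foot corners, with a check from the second view.

```bash
cat >> h.py <<'E'
def fitrect(P,L,W):  # P: 4 corners far-left, far-right, near-right, near-left
    T=np.array([[L,W],[L,-W],[-L,-W],[-L,W]])/2; c=P[:,:2].mean(0); H=T.T@(P[:,:2]-c); U,S,Vt=np.linalg.svd(H); R=Vt.T@U.T
    return c,np.arctan2(R[1,0],R[0,0]),np.abs(T@R.T+c-P[:,:2]).max()
E
python3 - <<'E'
from h import *
import pickle
f=pickle.load(open("top.pkl","rb")); g=pickle.load(open("scene.pkl","rb"))
uv=lambda q:(np.array(q)+.5)/5-.5+[190,170]
c,a,e=fitrect(ray(f,uv([(264,96),(409,130),(353,358),(202,323)]),.008),.150,.098)
# base centre is at x=+4 mm in magazine frame
print("mag",c-.004*np.array([np.cos(a),np.sin(a)]),np.degrees(a),e)
c,a,e=fitrect(ray(f,uv([(560,14),(677,55),(612,273),(495,238)]),.01),.150,.080); print("rest foot",c,np.degrees(a),e)
p=ray(f,uv([(619,39),(565,220)]),.052); d=p[0]-p[1]; print("stops",p.mean(0),np.degrees(np.arctan2(d[1],d[0])),np.linalg.norm(d))
# light plate top + ledges in top, by brightness at z=.057
h=cv2.cvtColor(f["color"],cv2.COLOR_BGR2GRAY)
# depth-based cheeks from scene view
cg=cloud(g); xy=cg[...,:2]; m=(cg[...,2]>.04)&(cg[...,2]<.075)&(np.hypot(xy[...,0]-.566,xy[...,1]-.067)<.085)
print("scene mag",cv2.minAreaRect(np.float32(xy[m]*1000)))
m=(cg[...,2]>.03)&(cg[...,2]<.065)&(np.hypot(xy[...,0]-.625,xy[...,1]+.114)<.085)
print("scene rest",cv2.minAreaRect(np.float32(xy[m]*1000)))
o=np.array([.566,.067,.05]); 
pt=g["R"]@o+g["t"]; u=(g["fx"]*pt[0]/pt[2]+g["cx"],g["fy"]*pt[1]/pt[2]+g["cy"]); print(u)
pt=g["R"]@np.array([.622,-.113,.03])+g["t"]; u2=(g["fx"]*pt[0]/pt[2]+g["cx"],g["fy"]*pt[1]/pt[2]+g["cy"]); print(u2)
cv2.imwrite("pics/crop1.png",cv2.resize(g["color"][170:250,235:345],None,fx=7,fy=7,interpolation=cv2.INTER_CUBIC))
E
```

```text
mag [0.56522729 0.06482577] -14.594005843210962 0.0018739623152683599
rest foot [ 0.61839347 -0.11234762] -17.8555213324892 0.002484179478982086
stops [ 0.61986861 -0.11334449  0.052     ] -17.716556855673364 0.11831320473067022
scene mag ((560.22998046875, 66.58743286132812), (84.83934783935547, 117.42064666748047), 75.32483673095703)
scene rest ((617.454833984375, -118.26011657714844), (79.14556884765625, 144.33340454101562), 67.1447525024414)
(np.float64(269.3198490652178), np.float64(215.26233604224865))
(np.float64(304.9360662029527), np.float64(190.36997781112768))
```

View pics/crop1.png

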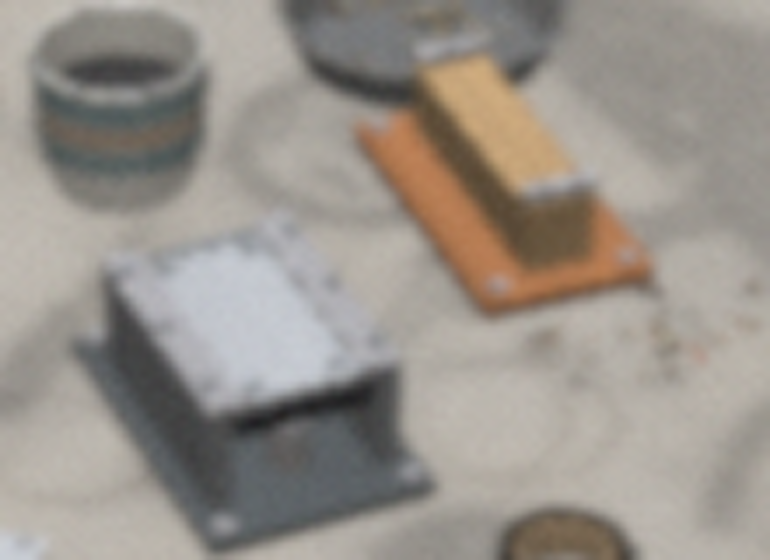

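The scene crop shows the magazine with its mouth facing the robot (lower right, about (300,410)), the plate under the ledges, and the rest's rail with a stop at each end, at (455,45) and (560,183). Both views agree on the magazine: (565,66) mm at -14.3° yaw, and the rest: (619,-113) at -17.6°. Next I approach with the fingers shut.

```bash
python3 -m inch '[[[0,0,-4],[20,33,0],1],[[0,0,-8],[40,66,0],1],[[0,0,-12],[60,99,0],1],[[0,0,-16],[80,132,0],1],[[0,0,-20],[100,165,0],1],[[0,0,-24],[120,198,0],1],[[0,0,-28],[140,231,0],1],[[0,0,-28],[160,264,0],1]]' 30
python3 -m inch '[[[0,0,0],[21,33,0],1],[[0,0,0],[42,66,0],1],[[0,0,0],[63,99,0],1],[[0,0,0],[84,132,0],1],[[0,0,0],[105,165,0],1],[[0,0,0],[126,198,0],1],[[0,0,0],[147,231,0],1],[[0,0,0],[168,264,0],1]]'
```

```text
t: 0.77
eef_pos: [0.3076, -0.3416, 0.2312]
tcp_rot: [[0.967, -0.253, -0.0], [-0.253, -0.967, 0.0], [-0.0, 0.0, -1.0]]
wrist_force: [1.9, -0.5, -0.5]
opening: -0.0002
grasp_force: 0.0
t: 1.43
eef_pos: [0.4758, -0.0775, 0.2313]
tcp_rot: [[0.969, -0.248, -0.0], [-0.248, -0.969, -0.0], [-0.0, 0.0, -1.0]]
wrist_force: [1.4, -1.5, -0.5]
opening: -0.0
grasp_force: 0.0
```

```bash
python3 -m inch '[[[0,0,0],[22,28,-20],1],[[0,0,0],[44,56,-45],1],[[0,0,0],[66,84,-70],1],[[0,0,0],[88,111,-95],1],[[0,0,0],[110,138,-120],1],[[0,0,0],[110,138,-145],1],[[0,0,0],[110,138,-155],1],[[0,0,0],[110,138,-155],1]]'
python3 - <<'E'
from h import *
g=grab("scene");f=grab("top")
a=cv2.resize(g["color"][160:250,235:345],None,fx=4,fy=4,interpolation=cv2.INTER_CUBIC)
b=cv2.resize(f["color"][170:260,210:310],None,fx=4,fy=4,interpolation=cv2.INTER_CUBIC)
cv2.imwrite("pics/p1.png",np.hstack([a,b[:,:400]])[:,:800])
s=manip.get_state();print(s["eef_pos"],s["wrist_force"])
E
```

```text
t: 2.1
eef_pos: [0.5834, 0.0584, 0.0737]
tcp_rot: [[0.969, -0.248, -0.005], [-0.248, -0.969, -0.001], [-0.004, 0.002, -1.0]]
wrist_force: [-0.0, -0.5, -0.2]
opening: -0.0001
grasp_force: 0.0
[0.58507243 0.05766357 0.07699588] [ 0.25797129  0.13880934 -0.03424942]
```

View pics/p1.png

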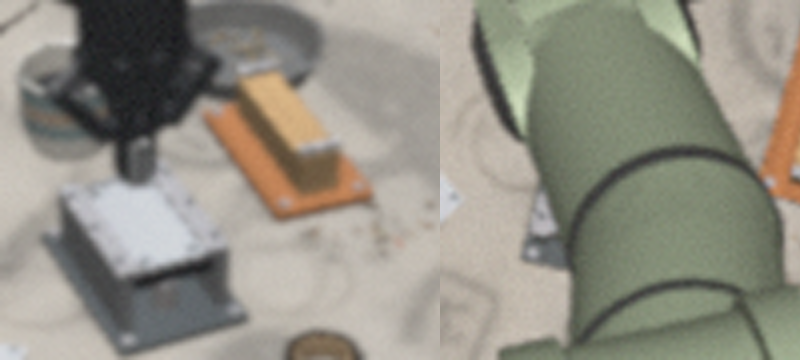

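The left half shows the fingertip at (138,178), over the rear part of the slot; in the right half the arm hides the top view. Now down to just above the plate, then slowly on.

```bash
python3 -m inch '[[[0,0,0],[1,3,-8],1],[[0,0,0],[1,3,-14],1],[[0,0,0],[1,3,-17],1],[[0,0,0],[1,3,-18],1],[[0,0,0],[1,3,-18],1]]'
python3 -m inch '[[[0,0,0],[0,0,-1],1],[[0,0,0],[0,0,-1.5],1],[[0,0,0],[0,0,-2],1],[[0,0,0],[0,0,-2],1]]'
```

```text
t: 2.62
eef_pos: [0.5861, 0.0614, 0.0583]
tcp_rot: [[0.969, -0.249, -0.0], [-0.249, -0.969, -0.0], [-0.0, 0.0, -1.0]]
wrist_force: [0.9, -0.7, -0.6]
opening: 0.0001
grasp_force: 0.0
t: 2.95
eef_pos: [0.5862, 0.0615, 0.0563]
tcp_rot: [[0.969, -0.248, 0.0], [-0.248, -0.969, -0.0], [0.0, 0.0, -1.0]]
wrist_force: [0.7, 0.0, -0.7]
opening: 0.0001
grasp_force: 0.0
```

```bash
python3 -m inch '[[[0,0,0],[0,0,-0.5],1],[[0,0,0],[0,0,-1],1],[[0,0,0],[0,0,-1],1]]'
python3 -m inch '[[[0,0,0],[0,0,-0.3],1],[[0,0,0],[0,0,-0.5],1],[[0,0,0],[0,0,-0.5],1]]'
```

```text
t: 3.2
eef_pos: [0.5862, 0.0616, 0.0552]
tcp_rot: [[0.969, -0.248, -0.0], [-0.248, -0.969, 0.0], [-0.0, -0.0, -1.0]]
wrist_force: [0.4, -1.3, -0.4]
opening: 0.0
grasp_force: 0.0
t: 3.45
eef_pos: [0.5862, 0.0616, 0.055]
tcp_rot: [[0.969, -0.248, 0.0], [-0.248, -0.969, -0.0], [0.0, -0.0, -1.0]]
wrist_force: [-2.4, -1.1, 5.6]
opening: -0.0001
grasp_force: 2.8
```

```bash
python3 -m inch '[[[0,0,0],[0,0,-0.2],1],[[0,0,0],[0,0,-0.3],1],[[0,0,0],[0,0,-0.3],1]]'
```

```text
t: 3.7
eef_pos: [0.5862, 0.0616, 0.0548]
tcp_rot: [[0.969, -0.248, 0.0], [-0.248, -0.969, -0.0], [0.0, -0.0, -1.0]]
wrist_force: [-2.3, -0.4, 6.7]
opening: -0.0005
grasp_force: 3.7
```

```bash
python3 -m inch '[[[0,0,0],[0,0,-0.3],1],[[0,0,0],[0,0,-0.6],1],[[0,0,0],[0,0,-0.6],1]]'
```

```text
t: 3.95
eef_pos: [0.5863, 0.0616, 0.0543]
tcp_rot: [[0.969, -0.248, 0.0], [-0.248, -0.969, 0.0], [0.0, -0.0, -1.0]]
wrist_force: [-2.4, -0.4, 10.5]
opening: 0.0001
grasp_force: 5.1
```

```bash
python3 -m inch '[[[0,0,0],[-1,0.25,0],1],[[0,0,0],[-2.9,0.75,0],1],[[0,0,0],[-4.8,1.25,0],1],[[0,0,0],[-6.8,1.75,0],1],[[0,0,0],[-8.7,2.2,0],1],[[0,0,0],[-9.7,2.5,0],1]]'
```

```text
t: 4.45
eef_pos: [0.5776, 0.0642, 0.0547]
tcp_rot: [[0.969, -0.248, 0.003], [-0.248, -0.969, 0.0], [0.002, -0.001, -1.0]]
wrist_force: [3.6, -0.8, 8.0]
opening: 0.0001
grasp_force: 4.3
```

```bash
python3 -m inch '[[[0,0,0],[-2.4,0.6,-0.1],1],[[0,0,0],[-4.8,1.2,-0.2],1],[[0,0,0],[-7.2,1.9,-0.2],1],[[0,0,0],[-9.7,2.5,-0.2],1],[[0,0,0],[-12.1,3.1,-0.2],1]]'
```

```text
t: 4.87
eef_pos: [0.5657, 0.0673, 0.0546]
tcp_rot: [[0.969, -0.249, 0.003], [-0.249, -0.969, 0.0], [0.003, -0.001, -1.0]]
wrist_force: [3.9, -0.2, 8.9]
opening: 0.0001
grasp_force: 4.8
```

```bash
python3 - <<'E'
from h import *
g=grab("scene")
cv2.imwrite("pics/p2.png",cv2.resize(g["color"][180:250,235:345],None,fx=6,fy=6,interpolation=cv2.INTER_CUBIC))
s=manip.get_state();print(s["eef_pos"],s["wrist_force"])
E
```

```text
[0.56529602 0.06743119 0.05456439] [ 3.64967707 -0.99252694  9.44048167]
```

View pics/p2.png

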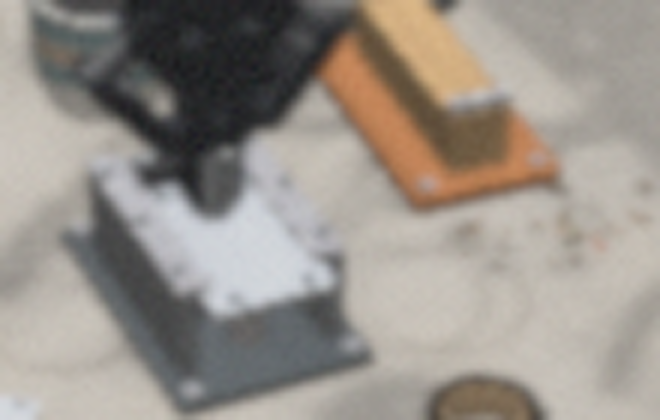

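The plate follows the fingertip at (215,200), and its front edge at (275,310) now stands out of the mouth, with its hole marks in view. I drag on.

```bash
python3 -m inch '[[[0,0,0],[-2.4,0.6,0],1],[[0,0,0],[-4.8,1.2,0],1],[[0,0,0],[-7.2,1.9,0],1],[[0,0,0],[-9.7,2.5,0],1],[[0,0,0],[-12.1,3.1,0],1]]'
```

```text
t: 5.33
eef_pos: [0.5536, 0.0704, 0.0546]
tcp_rot: [[0.969, -0.249, 0.003], [-0.249, -0.969, 0.0], [0.003, -0.001, -1.0]]
wrist_force: [3.7, -1.3, 9.4]
opening: 0.0001
grasp_force: 4.7
```

```bash
python3 -m inch '[[[0,0,0],[-2.4,0.6,0],1],[[0,0,0],[-4.8,1.2,0],1],[[0,0,0],[-7.2,1.9,0],1],[[0,0,0],[-9.7,2.5,0],1],[[0,0,0],[-11,2.9,0],1],[[0,0,0],[-11,2.9,0],1]]'
python3 -m inch '[[[0,0,0],[0,0,2],1],[[0,0,0],[0,0,10],1],[[0,0,0],[0,0,30],1],[[0,0,0],[0,0,60],1],[[0,0,0],[-30,8,60],0],[[0,0,0],[-60,15,60],0],[[0,0,0],[-90,23,60],0],[[0,0,0],[-90,23,60],0]]'
```

```text
t: 5.83
eef_pos: [0.5422, 0.0734, 0.0545]
tcp_rot: [[0.969, -0.248, 0.002], [-0.248, -0.969, 0.0], [0.002, -0.001, -1.0]]
wrist_force: [1.4, -0.7, 9.4]
opening: -0.0001
grasp_force: 4.6
t: 6.5
eef_pos: [0.4464, 0.097, 0.1141]
tcp_rot: [[0.969, -0.246, -0.003], [-0.246, -0.969, -0.001], [-0.003, 0.001, -1.0]]
wrist_force: [2.4, 0.6, 0.5]
opening: 0.0482
grasp_force: 0.0
```

```bash
python3 - <<'E'
from h import *
import pickle
g=grab("scene");pickle.dump(g,open("g3.pkl","wb"))
cv2.imwrite("pics/p3.png",cv2.resize(g["color"][175:255,235:345],None,fx=7,fy=7,interpolation=cv2.INTER_CUBIC))
s=manip.get_state();print(s["eef_pos"],s["wrist_force"])
E
```

```text
[0.44925343 0.09673334 0.11439141] [ 0.67479797 -0.68614712 -0.12536826]
```

View pics/p3.png

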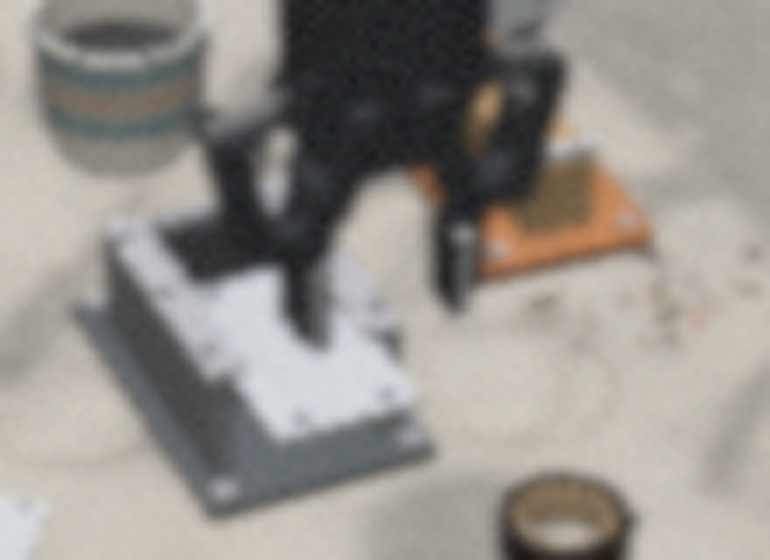

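The plate overhangs the mouth with its front corners at (285,440) and (415,405), and is level and still clamped. I measure the overhang from those corners.

```bash
python3 - <<'E'
from h import *
import pickle
g=pickle.load(open("g3.pkl","rb"))
uv=(np.array([(283,440),(417,402),(216,380),(400,332)])+.5)/7-.5+[235,175]
p=np.vstack([ray(g,uv[:2],.055),ray(g,uv[2:],.059)]); print(p.round(4))
a=np.radians(-14.4);ex=np.array([np.cos(a),np.sin(a)]);ey=np.array([-ex[1],ex[0]])
q=p[:,:2]-[.565,.066]; print((q@ex).round(4),(q@ey).round(4))
E
```

```text
[[0.4734 0.1199 0.055 ]
 [0.4598 0.066  0.055 ]
 [0.514  0.1202 0.059 ]
 [0.4938 0.0462 0.059 ]]
[-0.1022 -0.1019 -0.0628 -0.064 ] [ 0.0294 -0.0262  0.0398 -0.0369]
```

```bash
python3 -m inch '[[[0,0,0],[20,-5,0],0],[[0,0,0],[38.5,-10.5,-10],0],[[0,0,0],[38.5,-10.5,-30],0],[[0,0,0],[38.5,-10.5,-40],0],[[0,0,0],[38.5,-10.5,-40],0]]' 20
python3 - <<'E'
from h import *
import pickle
g=grab("scene");pickle.dump(g,open("g4.pkl","wb"))
cv2.imwrite("pics/p4.png",cv2.resize(g["color"][175:255,235:345],None,fx=7,fy=7,interpolation=cv2.INTER_CUBIC))
E
```

```text
t: 6.97
eef_pos: [0.4888, 0.0853, 0.072]
tcp_rot: [[0.969, -0.249, -0.003], [-0.249, -0.969, -0.001], [-0.003, 0.002, -1.0]]
wrist_force: [-0.5, 0.8, -0.6]
opening: 0.0854
grasp_force: 0.0
```

View pics/p4.png

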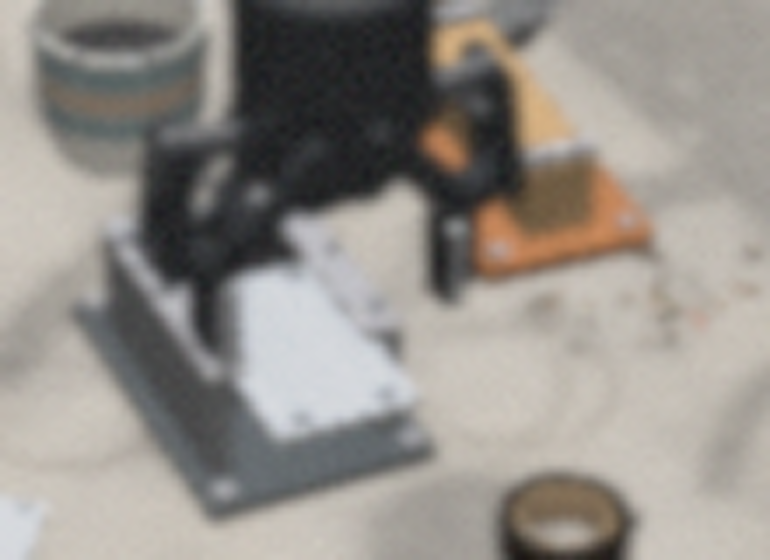

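```bash
python3 - <<'E'
from h import *
import pickle
g=pickle.load(open("g4.pkl","rb"))
uv=(np.array([(215,372),(450,298)])+.5)/7-.5+[235,175]
s=manip.get_state();R=np.array(s["tcp_rot"]);t=np.array(s["eef_pos"]);print(t)
for z in(.072,.085):
    p=ray(g,uv,z);print(z,((p-t)@R).round(4))
pr=lambda X:((g["R"]@X+g["t"])[:2]/(g["R"]@X+g["t"])[2]*[g["fx"],g["fy"]]+[g["cx"],g["cy"]]-[235,175]+.5)*7-.5
for zz in(0,-.013):
  for y in(-.0425,-.057,.0425,.057):
    for x in(-.011,.011): print(zz,y,x,pr(t+R@np.array([x,y,zz])).round())
E
```

```text
[0.48905935 0.08559772 0.0730939 ]
0.072 [[ 0.0046 -0.0446  0.001 ]
 [ 0.0106  0.0563  0.0011]]
0.085 [[-0.0112 -0.051  -0.0119]
 [-0.0053  0.0483 -0.0118]]
0 -0.0425 -0.011 [237. 392.]
0 -0.0425 0.011 [213. 359.]
0 -0.057 -0.011 [201. 401.]
0 -0.057 0.011 [178. 369.]
0 0.0425 -0.011 [442. 335.]
0 0.0425 0.011 [417. 304.]
0 0.057 -0.011 [476. 326.]
0 0.057 0.011 [451. 295.]
-0.013 -0.0425 -0.011 [236. 364.]
-0.013 -0.0425 0.011 [213. 331.]
-0.013 -0.057 -0.011 [200. 374.]
-0.013 -0.057 0.011 [177. 341.]
-0.013 0.0425 -0.011 [443. 307.]
-0.013 0.0425 0.011 [418. 276.]
-0.013 0.057 -0.011 [477. 298.]
-0.013 0.057 0.011 [452. 267.]
```

```bash
python3 -m inch '[[[0,0,0],[0,0,-10],0],[[0,0,0],[0,0,-22],0],[[0,0,0],[0,0,-34],0],[[0,0,0],[0,0,-44],0],[[0,0,0],[0,0,-46],0],[[0,0,0],[0,0,-46],0]]' 20
python3 -m inch '[[[0,0,0],[0,0,0],0.15],[[0,0,0],[0,0,0],0.2],[[0,0,0],[0,0,0],0.25],[[0,0,0],[0,0,0],0.27],[[0,0,0],[0,0,0],0.28],[[0,0,0],[0,0,0],0.29]]' 20
```

```text
t: 7.52
eef_pos: [0.4895, 0.0858, 0.0274]
tcp_rot: [[0.969, -0.248, -0.001], [-0.248, -0.969, -0.0], [-0.001, 0.0, -1.0]]
wrist_force: [-0.8, 0.0, 0.8]
opening: 0.0854
grasp_force: 0.0
t: 8.02
eef_pos: [0.4899, 0.0857, 0.0279]
tcp_rot: [[0.969, -0.248, 0.0], [-0.248, -0.969, 0.0], [0.0, -0.0, -1.0]]
wrist_force: [-0.3, 0.1, -0.6]
opening: 0.0606
grasp_force: 0.0
```

```bash
python3 -m inch '[[[0,0,0],[0,0,0],0.31],[[0,0,0],[0,0,0],0.33],[[0,0,0],[0,0,0],0.4],[[0,0,0],[0,0,0],0.4],[[0,0,0],[0,0,0],0.4]]' 30
```

```text
t: 8.43
eef_pos: [0.4899, 0.0857, 0.0278]
tcp_rot: [[0.969, -0.248, 0.0], [-0.248, -0.969, 0.0], [0.0, -0.0, -1.0]]
wrist_force: [0.6, -0.5, 3.1]
opening: 0.0594
grasp_force: 31.8
```

```bash
python3 -m inch '[[[0,0,0],[-3,0.8,0],0.4],[[0,0,0],[-8,2,0],0.4],[[0,0,0],[-14,3.6,0],0.4],[[0,0,0],[-20,5.1,0],0.4],[[0,0,0],[-20,5.1,0],0.4]]' 60
```

```text
t: 8.85
eef_pos: [0.4681, 0.0911, 0.0276]
tcp_rot: [[0.969, -0.248, -0.001], [-0.248, -0.969, -0.0], [-0.001, 0.001, -1.0]]
wrist_force: [-3.0, 1.2, 3.8]
opening: 0.0581
grasp_force: 63.4
```

```bash
python3 -m inch '[[[0,0,0],[-7,1.8,0],0.4],[[0,0,0],[-14,3.6,0],0.4],[[0,0,0],[-21,5.4,0],0.4],[[0,0,0],[-28,7.2,0],0.4],[[0,0,0],[-35,9,0],0.4],[[0,0,0],[-42,10.8,0.5],0.4],[[0,0,0],[-49,12.6,1],0.4],[[0,0,0],[-49,12.6,1],0.4]]'
python3 - <<'E'
from h import *
import pickle
g=grab("scene");pickle.dump(g,open("g5.pkl","wb"))
cv2.imwrite("pics/p5.png",cv2.resize(g["color"][170:265,225:335],None,fx=6,fy=6,interpolation=cv2.INTER_CUBIC))
E
```

```text
t: 9.52
eef_pos: [0.4189, 0.1037, 0.0286]
tcp_rot: [[0.969, -0.247, -0.002], [-0.247, -0.969, -0.0], [-0.001, 0.001, -1.0]]
wrist_force: [0.7, 0.3, 0.1]
opening: 0.0586
grasp_force: 64.1
```

View pics/p5.png

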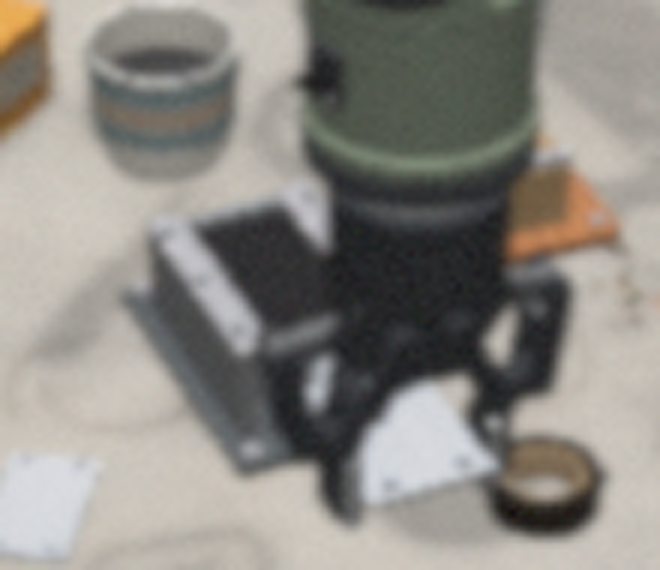

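The picture shows the plate held level between the fingers, front corners at (365,500) and (495,465), with the magazine empty behind it. I lift and look at the rest of the plate.

```bash
python3 -m inch '[[[0,0,0],[0,0,3],0.4],[[0,0,0],[0,0,10],0.4],[[0,0,0],[0,0,20],0.4],[[0,0,0],[0,0,32],0.4],[[0,0,0],[0,0,44],0.4],[[0,0,0],[0,0,56],0.4],[[0,0,0],[0,0,60],0.4],[[0,0,0],[0,0,60],0.4]]'
python3 -c "
import math
from workcell import manip
s=manip.get_state();print(s['eef_pos'],s['wrist_force'])
"
```

```text
t: 10.23
eef_pos: [0.4216, 0.1034, 0.0898]
tcp_rot: [[0.969, -0.249, 0.002], [-0.249, -0.969, 0.001], [0.002, -0.001, -1.0]]
wrist_force: [0.4, 0.4, -0.9]
opening: 0.0582
grasp_force: 64.2
[0.42156585 0.10336526 0.08977743] [ 0.40532059  0.36191436 -0.85604425]
```

```bash
python3 -m inch '[[[0,0,0],[4,-6,20],0.4],[[0,0,-0.5],[20,-25,40],0.4],[[0,0,-1],[42,-52,50],0.4],[[0,0,-1.5],[64,-80,50],0.4],[[0,0,-2],[88,-108,50],0.4],[[0,0,-2.5],[110,-135,50],0.4],[[0,0,-3],[132,-162,50],0.4],[[0,0,-3.3],[150,-182,50],0.4]]'
python3 -m inch '[[[0,0,0],[12,-15,0],0.4],[[0,0,0],[20,-25,-10],0.4],[[0,0,0],[20,-25,-25],0.4],[[0,0,0],[20,-25,-35],0.4],[[0,0,0],[20,-25,-40],0.4],[[0,0,0],[20,-25,-40],0.4],[[0,0,0],[20,-25,-40],0.4]]'
python3 - <<'E'
from h import *
import pickle
g=grab("scene");f=grab("top");pickle.dump(g,open("g6.pkl","wb"))
a=cv2.resize(g["color"][155:235,260:350],None,fx=6,fy=6,interpolation=cv2.INTER_CUBIC)
b=cv2.resize(f["color"][155:255,265:352],None,fx=3,fy=3,interpolation=cv2.INTER_CUBIC)
o=np.zeros((480,801,3),np.uint8);o[:,:540]=a;o[:300,540:]=b
cv2.imwrite("pics/p6.png",o[:,:800])
s=manip.get_state();print(s["eef_pos"],s["tcp_rot"])
E
```

```text
t: 10.9
eef_pos: [0.5717, -0.0816, 0.1379]
tcp_rot: [[0.952, -0.306, -0.001], [-0.306, -0.952, -0.001], [-0.0, 0.001, -1.0]]
wrist_force: [-0.6, 0.2, -0.5]
opening: 0.0586
grasp_force: 64.6
t: 11.48
eef_pos: [0.5907, -0.1031, 0.0987]
tcp_rot: [[0.953, -0.303, -0.0], [-0.303, -0.953, 0.0], [-0.0, -0.0, -1.0]]
wrist_force: [0.9, 0.4, -1.4]
opening: 0.0582
grasp_force: 64.6
[ 0.59108368 -0.10332423  0.09933684] [[ 9.52908988e-01 -3.03255341e-01  8.11760926e-04]
 [-3.03255396e-01 -9.52909314e-01 -5.68502319e-05]
 [ 7.90774684e-04 -1.91997784e-04 -9.99999669e-01]]
```

View pics/p6.png

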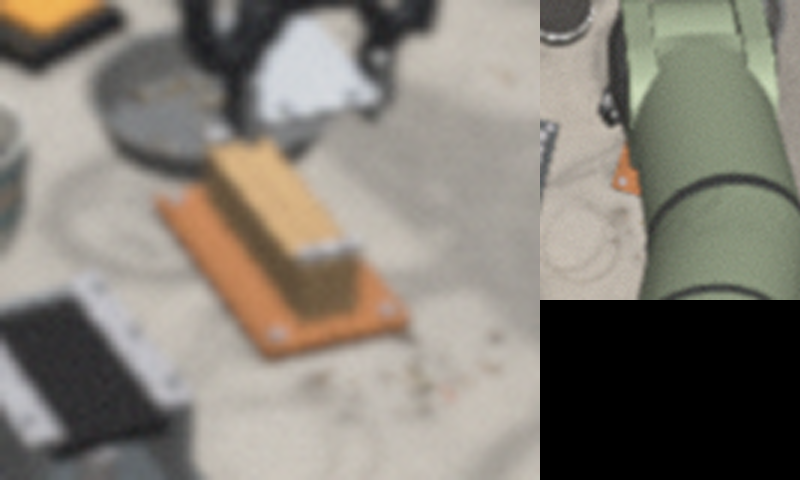

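The left half shows the held plate's front edge with corners at (257,122) and (380,100), and the near stop at (300,250)–(360,240). The top view is hidden by the arm. I compute the plate's place relative to the rest, both from the scene view.

```bash
python3 - <<'E'
from h import *
import pickle
g=pickle.load(open("g6.pkl","rb")); g0=pickle.load(open("scene.pkl","rb"))
c6=lambda q:(np.array(q)+.5)/6-.5+[260,155]
c1=lambda q:(np.array(q)+.5)/7-.5+[235,170]
print("foot now",ray(g,c6([(270,357),(408,326),(157,200)]),.01)[:,:2].round(4).tolist())
print("stop near/far",ray(g,c1([(560,183),(455,45)]),.052)[:,:2].round(4).tolist())
P=ray(g0,c1([(358,127),(487,313),(652,272)]),.01)[:,:2]; print("foot0",P.round(4).tolist(), "centre",((P[0]+P[2])/2).round(4), "yaw",np.degrees(np.arctan2(*(P[0]-P[1])[::-1])),np.linalg.norm(P[0]-P[1]),np.linalg.norm(P[1]-P[2]))
F=ray(g,c6([(257,122),(380,101)]),.1265)[:,:2]; print("plate front",F.round(4).tolist(),np.linalg.norm(F[0]-F[1]))
s=manip.get_state();R=np.array(s["tcp_rot"])[:2,:2];t=np.array(s["eef_pos"])[:2]; ex=R[:,0]
print("front in tool",((F-t)@R).round(4),"centre",(F.mean(0)+.05*ex).round(4))
g5=pickle.load(open("g5.pkl","rb")); uv=(np.array([(363,502),(497,466)])+.5)/6-.5+[225,170]
F=ray(g5,uv,.0556)[:,:2]; a=np.radians(-14.35);e=np.array([[np.cos(a),np.sin(a)],[np.sin(a),-np.cos(a)]]).T
print("p5 front in tool",((F-[.4197,.1035])@e).round(4))
E
```

```text
foot now [[0.5501, -0.0502], [0.5273, -0.1204], [0.6927, -0.0955]]
stop near/far [[0.558, -0.0941], [0.6685, -0.1305]]
foot0 [[0.6936, -0.0961], [0.5502, -0.0485], [0.5289, -0.1224]] centre [ 0.6113 -0.1093] yaw -18.35444956189371 0.15115486641758497 0.07689993160511498
plate front [[0.5775, -0.0616], [0.5553, -0.12]] 0.06248807982926777
front in tool [[-0.0256 -0.0356]
 [-0.029   0.0268]] centre [ 0.614 -0.106]
p5 front in tool [[-0.0218 -0.0323]
 [-0.0238  0.0295]]
```

```bash
python3 -m inch '[[[0,0,0],[-3,1,-12],0.4],[[0,0,0],[-3,1,-28],0.4],[[0,0,0],[-3,1,-44],0.4],[[0,0,0],[-3,1,-58],0.4],[[0,0,0],[-3,1,-65],0.4],[[0,0,0],[-3,1,-65],0.4],[[0,0,0],[-3,1,-65],0.4]]'
python3 - <<'E'
from h import *
import pickle
gs=[grab("scene") for _ in range(5)];g=gs[-1];g["color"]=np.mean([q["color"] for q in gs],0).astype(np.uint8);pickle.dump(g,open("g7.pkl","wb"))
cv2.imwrite("pics/p7.png",cv2.resize(g["color"][170:220,275:345],None,fx=11,fy=11,interpolation=cv2.INTER_CUBIC))
s=manip.get_state();print(s["eef_pos"],s["wrist_force"])
E
```

```text
t: 12.17
eef_pos: [0.5881, -0.1026, 0.0342]
tcp_rot: [[0.953, -0.304, 0.0], [-0.304, -0.953, -0.0], [0.0, -0.0, -1.0]]
wrist_force: [0.4, -0.5, -0.3]
opening: 0.0582
grasp_force: 64.6
[ 0.58821724 -0.1026684   0.03447195] [ 0.2720119  -0.59985083 -1.37753173]
```

View pics/p7.png

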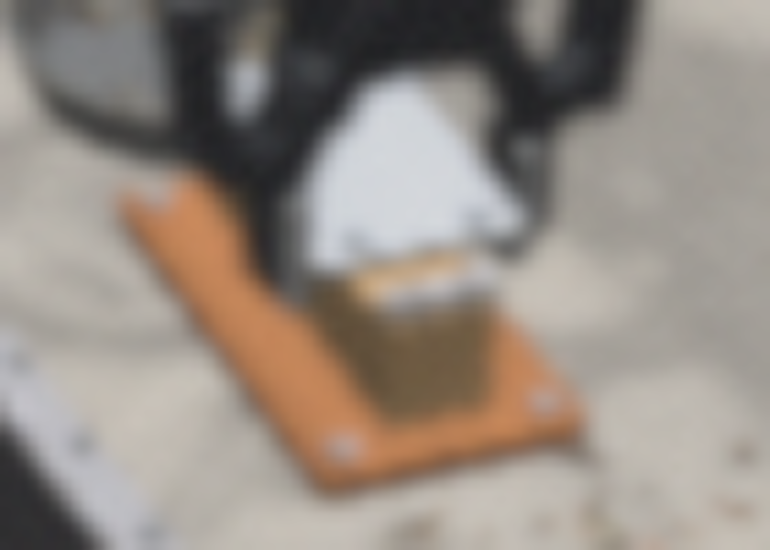

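The picture shows the plate level over the rail. Its front edge runs from (310,272) to (525,225), a strip of rail shows behind the near stop, and the stop's upper edge runs about (375,292)–(490,264). I compute the gap.

```bash
python3 - <<'E'
from h import *
import pickle
g=pickle.load(open("g7.pkl","rb"))
c=lambda q:(np.array(q)+.5)/11-.5+[275,170]
a=np.radians(-17.8);ex=np.array([np.cos(a),np.sin(a)]);ey=np.array([-ex[1],ex[0]])
o=np.array([.6125,-.1105])
def sh(n,q,z):
    p=ray(g,c(q),z)[:,:2]-o; print(n,np.c_[p@ex,p@ey].round(4).tolist())
zt=.0347+.0272
sh("plate front",[(308,274),(528,227)],zt)
sh("stop inner top",[(375,292),(490,264)],.052)
sh("stop outer top",[(385,312),(498,282)],.052)
sh("rail side bottom near",[(390,420),(490,397)],.010)
sh("foot",[(325,490),(583,435),(120,200)],.010)
# column profile through stop
im=g["color"]; 
for u in (312,314,316): print(u,[tuple(int(v) for v in im[r,u]) for r in range(188,202)])
E
```

```text
plate front [[-0.0518, 0.0352], [-0.0519, -0.0285]]
stop inner top [[-0.0525, 0.016], [-0.0512, -0.0181]]
stop outer top [[-0.0622, 0.0172], [-0.0598, -0.0166]]
rail side bottom near [[-0.0539, 0.0107], [-0.0537, -0.019]]
foot [[-0.0773, 0.0397], [-0.0788, -0.035], [0.0731, 0.0393]]
312 [(218, 214, 211), (219, 215, 212), (217, 212, 209), (211, 205, 202), (182, 184, 184), (146, 163, 177), (136, 165, 191), (151, 172, 192), (162, 168, 177), (142, 144, 149), (110, 119, 128), (88, 107, 123), (73, 98, 118), (67, 92, 112)]
314 [(219, 214, 210), (219, 215, 212), (218, 214, 210), (204, 199, 197), (161, 166, 172), (131, 155, 178), (146, 173, 197), (174, 186, 200), (173, 175, 180), (137, 141, 147), (102, 116, 131), (81, 102, 120), (69, 92, 112), (66, 89, 109)]
316 [(216, 210, 206), (213, 206, 202), (209, 203, 199), (191, 189, 188), (158, 166, 173), (142, 163, 183), (155, 173, 192), (170, 175, 184), (155, 156, 159), (120, 126, 134), (90, 108, 124), (73, 97, 116), (68, 91, 111), (65, 90, 109)]
```

```bash
python3 - <<'E'
from h import *
import pickle
f=pickle.load(open("top.pkl","rb"));g=pickle.load(open("g7.pkl","rb")); g0=pickle.load(open("scene.pkl","rb"))
S=ray(f,(np.array([(571,30),(661,56),(605,253),(512,228)])+.5)/5-.5+[190,170],.01)[:,:2]
print("top screws",S.round(4).tolist(),S.mean(0),(S[0]+S[2])/2,(S[1]+S[3])/2,np.linalg.norm(S[0]-S[3]),np.linalg.norm(S[0]-S[1]))
Q=ray(g,(np.array([(155,192),(545,402),(343,447)])+.5)/11-.5+[275,170],.01)[:,:2]
print("scene screws",Q.round(4).tolist(),(Q[0]+Q[1])/2,np.linalg.norm(Q[0]-Q[2]),np.linalg.norm(Q[1]-Q[2]))
Q=ray(g0,(np.array([(383,127),(628,253),(498,285)])+.5)/7-.5+[235,170],.01)[:,:2]
print("scene0 screws",Q.round(4).tolist(),(Q[0]+Q[1])/2)
# magazine screws: ledge screws etc not needed. plate holes at front, held
a=np.radians(-17.7);R=np.array([[np.cos(a),np.sin(a)],[np.sin(a),-np.cos(a)]]).T
H=ray(g,(np.array([(357,243),(477,218)])+.5)/11-.5+[275,170],.0619)[:,:2]; print("holes in tool",((H-[.5882,-.1027])@R).round(4))
H=ray(f,(np.array([(289,147),(346,160),(313,294),(255,281)])+.5)/5-.5+[190,170],.055)[:,:2]; print("holes init",H.round(4).tolist(),H.mean(0),np.linalg.norm(H[0]-H[3]),np.linalg.norm(H[0]-H[1]))
s0=(H[2]+H[3])/2; print(s0)
E
```

```text
top screws [[0.6923, -0.1045], [0.6746, -0.1612], [0.549, -0.1224], [0.5656, -0.0645]] [ 0.62035809 -0.11317216] [ 0.62060694 -0.1134801 ] [ 0.62010925 -0.11286422] 0.13279966794739978 0.059346490370425053
scene screws [[0.6911, -0.1059], [0.5445, -0.1222], [0.5629, -0.0657]] [ 0.61781446 -0.11404916] 0.13438925743364352 0.059451167738344204
scene0 screws [[0.6867, -0.1049], [0.5456, -0.124], [0.5625, -0.0653]] [ 0.61613777 -0.11443141]
holes in tool [[-0.0173 -0.0173]
 [-0.0176  0.0175]]
holes init [[0.6106, 0.0726], [0.6021, 0.0378], [0.5198, 0.0586], [0.5283, 0.0937]] [0.56520207 0.06569377] 0.08502908996838841 0.03579930458918576
[0.52404796 0.07617056]
```

```bash
python3 - <<'E'
from h import *
import pickle
g=pickle.load(open("g7.pkl","rb"))
a=np.radians(-17.7);ex=np.array([np.cos(a),np.sin(a)])
for u in(311,313,315,317):
    col=g["color"][186:202,u].astype(int); yel=col[:,2]-col[:,0]
    print(u,"R-B",yel.tolist(),"grey",col.mean(1).round().astype(int).tolist())
for r,z in((190.9,.0619),(191.5,.0619),(192.0,.0569),(192.6,.0569),(194.4,.052),(195.0,.052),(197.0,.045),(197.5,.045)):
    print(r,z,(ray(g,[(314,r)],z)[0,:2]@ex-(np.array([.6178,-.114])@ex)).round(4))
E
```

```text
311 R-B [-7, -8, -8, -7, -8, -9, -3, 21, 54, 48, 20, 8, 16, 35, 43, 44] grey [214, 214, 214, 214, 214, 210, 195, 167, 162, 170, 174, 152, 124, 107, 97, 88]
313 R-B [-8, -7, -7, -8, -8, -7, 6, 39, 54, 34, 10, 8, 21, 36, 43, 42] grey [215, 215, 215, 214, 213, 202, 172, 156, 166, 178, 172, 141, 115, 100, 91, 90]
315 R-B [-8, -8, -8, -8, -8, -7, 14, 48, 47, 19, 5, 12, 32, 42, 44, 43] grey [215, 214, 214, 214, 213, 198, 169, 161, 175, 185, 172, 139, 113, 100, 90, 89]
317 R-B [-9, -9, -11, -11, -9, -2, 12, 25, 22, 7, 5, 18, 35, 43, 45, 44] grey [211, 212, 206, 193, 186, 172, 159, 166, 176, 172, 144, 117, 102, 91, 90, 90]
190.9 0.0619 -0.0526
191.5 0.0619 -0.0555
192.0 0.0569 -0.0511
192.6 0.0569 -0.054
194.4 0.052 -0.0561
195.0 0.052 -0.059
197.0 0.045 -0.0592
197.5 0.045 -0.0616
```

Image gap at the near stop is about 5 mm (ideal 4), and the top-view estimate asks for +1.4 mm. The two agree, so I lower it where it is, watching the force.

```bash
python3 -m inch '[[[0,0,0],[0,0,-2],0.4],[[0,0,0],[0,0,-5],0.4],[[0,0,0],[0,0,-8],0.4],[[0,0,0],[0,0,-9],0.4],[[0,0,0],[0,0,-9],0.4]]'
python3 -m inch '[[[0,0,0],[0,0,-0.5],0.4],[[0,0,0],[0,0,-1],0.4],[[0,0,0],[0,0,-1.5],0.4],[[0,0,0],[0,0,-1.5],0.4]]'
```

```text
t: 12.83
eef_pos: [0.5876, -0.1026, 0.0242]
tcp_rot: [[0.953, -0.304, -0.001], [-0.304, -0.953, 0.0], [-0.001, 0.0, -1.0]]
wrist_force: [-0.3, -0.7, -1.4]
opening: 0.0586
grasp_force: 64.6
t: 13.17
eef_pos: [0.5879, -0.1027, 0.0235]
tcp_rot: [[0.953, -0.304, 0.0], [-0.304, -0.953, -0.0], [0.0, -0.0, -1.0]]
wrist_force: [-1.0, 1.0, 5.5]
opening: 0.0583
grasp_force: 65.1
```

Contact came at rail height, not on a stop. I release gently and rise.

```bash
python3 -m inch '[[[0,0,0],[0,0,0.4],0.35],[[0,0,0],[0,0,0.4],0.33],[[0,0,0],[0,0,0.4],0.31],[[0,0,0],[0,0,0.4],0.29],[[0,0,0],[0,0,0.4],0.25],[[0,0,0],[0,0,0.4],0.15],[[0,0,0],[0,0,0.4],0],[[0,0,0],[0,0,0.4],0]]' 20
python3 -m inch '[[[0,0,0],[0,0,0],0],[[0,0,0],[0,0,10],0],[[0,0,0],[0,0,30],0],[[0,0,0],[0,0,60],0],[[0,0,0],[0,0,95],0],[[0,0,0],[-20,10,130],0],[[0,0,0],[-40,20,150],0],[[0,0,0],[-60,30,150],0]]'
python3 -m inch '[[[0,0,0],[-30,35,0],0],[[0,0,0],[-50,72,0],0],[[0,0,0],[-70,105,0],0],[[0,0,0],[-90,138,0],0],[[0,0,0],[-110,170,0],0],[[0,0,0],[-115,200,0],0],[[0,0,0],[-115,230,0],0],[[0,0,0],[-115,230,0],0]]'
python3 - <<'E'
from h import *
import pickle
g=grab("scene");f=grab("top");pickle.dump((g,f),open("g8.pkl","wb"))
a=cv2.resize(g["color"][155:225,265:345],None,fx=5,fy=5,interpolation=cv2.INTER_CUBIC)
b=cv2.resize(f["color"][165:235,275:345],None,fx=5,fy=5,interpolation=cv2.INTER_CUBIC)
cv2.imwrite("pics/p8.png",np.hstack([a,b]))
E
```

```text
t: 13.83
eef_pos: [0.5878, -0.1026, 0.0236]
tcp_rot: [[0.953, -0.304, 0.0], [-0.304, -0.953, 0.0], [0.0, -0.0, -1.0]]
wrist_force: [-0.4, -0.0, 0.0]
opening: 0.0854
grasp_force: 0.0
t: 14.5
eef_pos: [0.5289, -0.0725, 0.1783]
tcp_rot: [[0.953, -0.304, 0.006], [-0.304, -0.953, -0.001], [0.006, -0.001, -1.0]]
wrist_force: [1.7, -0.9, -1.3]
opening: 0.0856
grasp_force: 0.0
t: 15.17
eef_pos: [0.4124, 0.163, 0.1747]
tcp_rot: [[0.955, -0.298, 0.002], [-0.298, -0.955, 0.003], [0.001, -0.003, -1.0]]
wrist_force: [-0.6, 1.1, -0.6]
opening: 0.0852
grasp_force: 0.0
```

View pics/p8.png

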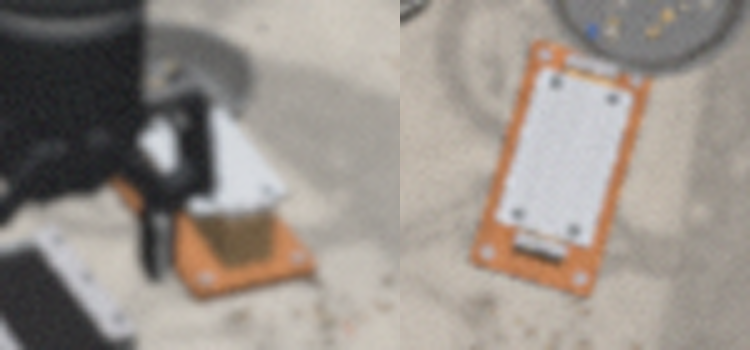

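The top view shows the plate flat between the stops: holes at (557,82), (613,98), (574,231), (518,214), and foot screws at (544,55), (637,80), (580,277), (487,252). A numeric check follows.

```bash
python3 - <<'E'
from h import *
import pickle
g,f=pickle.load(open("g8.pkl","rb"))
c=lambda q:(np.array(q)-[400,0]+.5)/5-.5+[275,165]
H=ray(f,c([(557,82),(613,98),(574,231),(518,214)]),.05)[:,:2];S=ray(f,c([(544,55),(637,80),(580,277),(487,252)]),.01)[:,:2]
T=ray(f,c([(592,66),(540,246)]),.052)[:,:2]
ang=lambda P:np.arctan2(*((P[0]+P[1]-P[2]-P[3])[::-1])); a=ang(S);R=np.array([[np.cos(a),-np.sin(a)],[np.sin(a),np.cos(a)]])
print("off",(H.mean(0)-S.mean(0))@R*1000,"yaw",ang(H)-a,"vs stops",(H.mean(0)-T.mean(0))@R*1000)
d=cloud(f)[182:208,290:312]; m=d[...,2]>.03; q=d[m]; A=np.c_[q[:,:2],np.ones(len(q))]; print(np.median(q[:,2]),np.linalg.lstsq(A,q[:,2],rcond=None)[0])
E
```

```text
off [-1.89038422 -0.01772013] yaw -0.004560211043238338 vs stops [0.02305967 0.23831142]
0.05065805803126436 [-2.17128577  1.262112    1.52817302]
```

```bash
python3 - <<'E'
from h import *
import pickle
g,f=pickle.load(open("g8.pkl","rb"))
d=cloud(f)[182:208,290:312]; m=(d[...,2]>.04)&(d[...,2]<.065); q=d[m]; A=np.c_[q[:,:2]-q[:,:2].mean(0),np.ones(len(q))]; c=np.linalg.lstsq(A,q[:,2],rcond=None)[0]; print(len(q),c)
if np.hypot(*c[:2])<.05: print(manip.finish_job())
E
```

```text
362 [0.00906867 0.00532142 0.05074194]
the job is handed in; nothing more can be done
None
```

The plate is lying flat and released on the rest between the end stops, 0 to 2 mm off centre lengthwise and under 1 mm across, and the job is handed in at about 15 s of the 61 s allowed; the judge's verdict was not shown.

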